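Refit the filter cover: hook the tongue under the ledge and swing it shut

TASK

Put the loose grey cover back on the white bench filter unit: hold it tilted, hook its blue tongue into the pocket under the unit's blue hook bracket (which is clamped somewhat left or right of the middle, so find it by eye or touch), then swing the opposite edge down into the bay until it lies fully home and the red spring catch has snapped over it. Let go of it, and leave the white bottle with the blue cap, the small dropper bottle and the red tip box where they stand.

Things in the scene. Friction and masses are not known exactly. Their poses are not given: they have to be found in the camera images.
- filter_unit: White bench filter unit, fixed, 164 (x) x 170 (y) mm, left or right, turned up to 0.4 rad. Origin: centre of its underside, z up. Open bay on top: side walls at x +-66, top z 60; grey seat strips inside them (x 34..66, y -61..45) and a bar at the -y end carry the cover at z 50; floor z 40. Blue hook bracket at the +y end, red catch at the -y end (wall y -61.5).
- ledge_edge (a point): Point (0, 63, 57) mm of the unit, on the lower free edge of the blue bracket's ledge (70 wide in x, 7 thick, top z 64). Under the ledge two cheeks, from y 65 back, leave a 45 mm wide pocket (back wall y 76, floor z 40) for the tongue. The bracket is clamped up to 12 mm off this point in x, either way; its place is not reported: see it or feel for it.
- catch (a joint): Red spring catch, a slide: 0 = out over the bay (rest), up to 0.010 m pushed back to -y. Spring 2 N at rest, 5.3 N at the stop. A cover edge pressed down on its slope pushes it back (up to about 10 N at the edge, 20 N at the handle); once the cover is home it springs out over the cover's edge, joint below 0.001. Without pressing, the cover stays propped on the slope.
- catch_nose (a point): Tip of the catch's nose at rest, (0, -55.5, 58.5) mm in the unit's frame, axes as the unit's. The nose is 20 mm wide in x; its face slopes up and back from the tip to y -62.5, z 74 (25 degrees from vertical), in a grey guide (x +-18, y -87..-65, top z 79).
- cover: Loose grey cover, 0.14 to 0.25 kg, flat on the worktop, right way up. Origin: centre of the plate's underside, z up. Plate 100 (x) x 120 (y) x 6 mm. Home: origin at (0, 0, 50) mm in the unit's frame, but shifted in x as the bracket is (2.5 mm play; y -1.5..+2), axes parallel. It goes in only tilted, tongue (+y) edge low: flat, it is too long for the opening.
- cover_handle (a point): Centre of the black handle bar, (0, 0, 35) mm in the cover's frame, axes as the cover's. The bar lies along x, 76 mm long, 14 mm wide (y -7..7), z 28..42, on two posts at x +-31, open below. Grasp it across the 14 mm (fingers closing along the cover's y).
- tongue_tip (a point): Middle of the end of the cover's blue tongue, (0, 74, 2.5) mm in the cover's frame, axes as the cover's. The tongue is 40 mm wide in x, 5 mm thick (z 0..5) and sticks out 14 mm from the plate's +y edge; home, it lies 9 to 13 mm under the ledge.
- diluent_bottle: White bottle with blue cap, 52 mm wide, 107 mm high, standing between and behind the unit and the cover; to be left alone. Origin: centre of its underside.
- dropper: Small white dropper bottle with green band, 36 mm wide, 74 mm high, standing to the right; to be left alone. Origin: centre of its underside.
- tips: Red pipette tip box with clear pink lid, closed, 108 x 133 x 97 mm, standing to the left; to be left alone. Origin: centre of its underside.

How it is judged:
By the outcome, as a careful person would: the job done as asked, in the order asked, and still so for the second after the job is handed in, with the robot touching nothing.
It also fails if it takes over 54 s, if anything falls off the work surface, if the arm or the gripper's body presses on something with over 40 N, if the wrist force passes 120 N, or if a joint passes its speed limit or range.

ROBOT

A 6-joint arm with a two-finger parallel gripper is mounted at the origin on a cart in front of the work surface, level with it; the furniture and walls round the work are solid. World frame = base frame: x ahead of the robot, y to its left, z up, the work surface at z = 0. Lengths are in m, angles in degrees, forces in N, time in s.
With the tool pointing down it reaches from about 0.4 to 0.825 m from the base axis. Payload 7 kg.
Tool frame: the origin (TCP) lies between the finger pads; the fingertips stand 25 mm ahead of it and the grasp point (between the pads) lies 6 mm ahead of it; z points along the fingers, y is the line along which they close (so a half turn about z gives the same grasp; the last joint's range is limited). The gripper opens to 88 mm and grips with 3 to 60 N. Pads are 19 mm wide; open, the fingers measure 130 mm over their backs; the gripper's body (78 mm by 193 mm) begins 47 mm behind the grasp point.
Start: joints at [-55.17, 20.546, 0.682, 0, -70.136, -16.507], TCP at [0.212, -0.641, 0.252] pointing down, gripper open.
Joint ranges: [-176.03, 176.03], [-82.01, 121.73], [-58.28, 71.71], [-173.87, 95.51], [-174.79, -0.11], [-173.66, 173.66]. Speed limits (degrees/s): [136.94, 136.94, 172.46, 180, 180, 180].

INTERFACE

Orientations are given as [roll, pitch, yaw] about the fixed x, y, z axes, in that order (R = Rz(yaw) Ry(pitch) Rx(roll)).
In Python, from plant import ctrl gives the robot as it stands.
- The arm moves only by the shell command python3 drive.py 'ROWS'. ROWS is a JSON list of rows, 1 to 8 of them, each of 5 numbers: dx, dy, dz in m, then a turn about the tool's z in degrees, then the finger opening in m; each row is the pose to reach, as a shift and turn from the pose commanded when the command began, along the tool's axes at that moment; what a row does not reach only later rows make up. A row lasts 1/8 s, in which the tool goes at most 0.0625 m and 10.7 degrees, less where a joint would pass 70% of its speed; a pose out of reach is approached as far as the arm can. The fingers move at their own pace and stop on an object; the grip force is fixed at half the most. Time passes only in rows, so rows that do not move let the fingers close. It prints the time, the measured TCP pose, the force, the opening and the grip force at its end.
- ctrl.get_obs(): the state, without advancing time (a new reading comes with each control period).
- ctrl.snapshot(name): name is "side" or "top" or "wrist"; returns a dict with "frame" (384x512x3 uint8, red, green, blue), "z_map" (384x512 float32, m along the optical axis (not along the pixel's ray), 0 where there is no reading), "fovy" (degrees; the focal length in pixels is half the picture's height over the tangent of half this angle, whatever the lens; pixels are square), "cx", "cy" (the principal point, pixels), "R" (3x3) and "t" (3): a world point X has camera coordinates R X + t; the wrist camera has in their place "T_tool_cam" (4x4, takes a point from camera to tool coordinates, whose origin is the TCP and whose axes are the flange's). Camera axes: x right, y down, z forward; pixel columns grow to the right and rows downward; lengths in m; the calibration is good to about 2 mm. A picture is of the moment at which its call begins: read the wrist's pose just before it.
- ctrl.close_job(): hands the job in; it is judged then, once.
The state is a dict: "clock": time; "joint_pos": joint angles; "qvel": joint speeds; "tau": joint torques, N m; "tool_pos": TCP position; "orientation": TCP orientation; "force": force on the tool from outside, world axes, zero at the start; "moment": the same for the moment, N m; "opening": finger opening in m; "gripper_force": force on a finger pad.
Only numpy, scipy, OpenCV 4.12 (cv2) and the standard library are available. Lean on these libraries where they do the work, as an engineer would, in place of code of your own. Each camera call takes 0.05 s, during which the arm holds its last target. There are 200 camera calls.

## Working session

There is one attempt and no reset: what is moved stays moved. The work goes in short steps, Python scripts to look and compute and a shell command to move; the robot and the scene stay as the last step left them, time stands still between calls to the robot, and variables do not carry over. Pictures are saved under pics/ and viewed, at most 10 in all, crops included, and the job is handed in when it is done.

```bash
ls; mkdir -p pics
python3 - <<'E'
from plant import ctrl
import cv2,numpy as np
o=ctrl.get_obs();print(o)
ims=[]
for n in("side","top"):
    s=ctrl.snapshot(n);np.savez('pics/%s0.npz'%n,**{k:v for k,v in s.items()})
    print(n,s['fovy'],s['cx'],s['cy'],s['R'],s['t'])
    cv2.imwrite('pics/%s0.png'%n,s['frame'][:,:,::-1])
E
```

```text
drive.py
pics
plant.py
{'clock': 0.0, 'joint_pos': array([-5.51689758e+01,  2.05922149e+01,  6.35183702e-01, -1.89269642e-02,
       -7.01355339e+01, -1.65076307e+01]), 'qvel': array([ 0.00911432, -0.0130323 , -0.13800522,  0.00568192, -0.07901367,
       -0.01414015]), 'tau': array([ 2.59520284e-04, -5.82711554e+01,  2.93058801e+01,  6.99719220e+00,
        7.02770718e-03, -1.38980645e-04]), 'tool_pos': array([ 0.21205498, -0.64037177,  0.25062831]), 'orientation': array([ 1.79906194e+02, -9.24490993e-03, -1.61683045e+02]), 'force': array([-0.02686524,  0.31490186,  0.13237548]), 'moment': array([-0.01008237,  0.00142672,  0.0386766 ]), 'gripper_force': 0.0, 'opening': 0.08758809663322312}
side 50.40482133976608 258.2280462957495 191.9261775210797 [[ 0.94666422 -0.32173872 -0.01763657]
 [-0.16995687 -0.45207114 -0.87564053]
 [ 0.27375448  0.83193502 -0.48264128]] [-0.51715469  0.16340152  1.49100446]
top 44.90362311902247 259.44392069213075 185.5837846056685 [[ 0.00311812 -0.99979679  0.01991627]
 [-0.9857805  -0.00641934 -0.16791548]
 [ 0.1680092  -0.01910949 -0.98560019]] [-0.01239823  0.55052863  1.65843707]
```
View pics/top0.png

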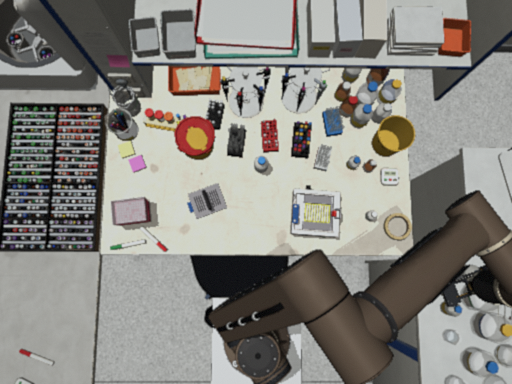

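View pics/side0.png

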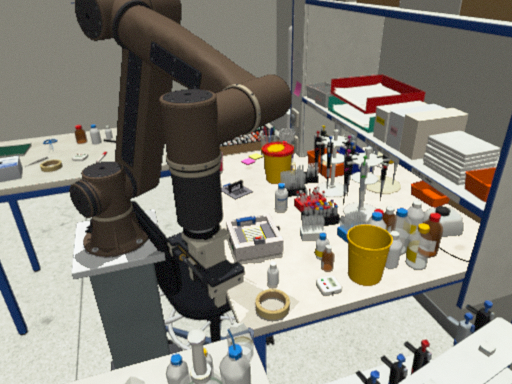

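Top view: the cover is at about (207,201) with its blue tongue at (189,207). The unit is at (317,213), with the blue bracket at (295,212) and the red catch at (336,214). The white/blue bottle stands at (261,163), the dropper at (372,215) and the tip box at (131,211). Rows only turn about the tool's z, so I plan to grip the bar by its ends and use the catch guide to tilt the cover about the pads.

Create h.py:
```python
import numpy as np,cv2
from scipy.spatial.transform import Rotation as Ro
def load(f): return dict(np.load(f))
def snap(n):
    from plant import ctrl
    o=ctrl.get_obs(); s=ctrl.snapshot(n)
    if n=='wrist':
        A=np.eye(4);A[:3,:3]=Ro.from_euler('xyz',o['orientation'],degrees=True).as_matrix();A[:3,3]=o['tool_pos']
        C=np.linalg.inv(A@s['T_tool_cam']); s['R'],s['t']=C[:3,:3],C[:3,3]
    return s
def ray(s,u,v):
    f=s['frame'].shape[0]/2/np.tan(np.radians(s['fovy'])/2)
    d=np.stack([(np.asarray(u)-s['cx'])/f,(np.asarray(v)-s['cy'])/f,np.ones_like(u,float)],-1)
    return -s['R'].T@s['t'], d@s['R']
def plane(s,u,v,z):
    c,d=ray(s,u,v); return c+d*((z-c[2])/d[...,2])[...,None]
def cloud(s):
    v,u=np.mgrid[:s['frame'].shape[0],:s['frame'].shape[1]]
    c,d=ray(s,u.astype(float),v.astype(float)); return c+d*s['z_map'][...,None]
def tri(s1,p1,s2,p2):
    A=[];b=[]
    for s,p in((s1,p1),(s2,p2)):
        c,d=ray(s,float(p[0]),float(p[1]));d=d/np.linalg.norm(d);P=np.eye(3)-np.outer(d,d);A.append(P);b.append(P@c)
    return np.linalg.lstsq(np.vstack(A),np.hstack(b),rcond=None)[0]
def mask(s,kind):
    h=cv2.cvtColor(s['frame'],cv2.COLOR_RGB2HSV).astype(int);H,S,V=h[...,0],h[...,1],h[...,2]
    return {'blue':(H>95)&(H<125)&(S>110)&(V>50),'red':((H<8)|(H>172))&(S>120)&(V>60),'black':(V<60),
            'grey':(S<60)&(V>60)&(V<190)}[kind]
def blobs(s,kind,amin=8):
    n,l,st,c=cv2.connectedComponentsWithStats(mask(s,kind).astype(np.uint8))
    P=cloud(s)
    for i in range(1,n):
        if st[i,4]>=amin: yield c[i],st[i],np.median(P[l==i],0),l==i
```

Run:
```python
from h import *
for n in('top','side'):
    s=load(f'pics/{n}0.npz')
    for k in('blue','red','black'):
        for c,st,p,_ in blobs(s,k,6):
            if .3<p[0]<.8 and -.4<p[1]<.4 and -.02<p[2]<.15: print(n,k,c.round(1),st,p.round(3))
    if n=='top':
        f=cv2.resize(s['frame'][160:255,100:400],None,fx=2.6,fy=2.6,interpolation=cv2.INTER_CUBIC);cv2.imwrite('pics/c.png',f[:,:,::-1])
```

```text
top blue [329.8 126.6] [323 112  19  24 152] [ 0.77  -0.269  0.036]
top blue [336.1 120.9] [334 116   6  10  31] [ 0.798 -0.297  0.043]
top blue [300.8 129.9] [299 129   5   3  12] [ 0.756 -0.161  0.077]
top blue [300.5 138. ] [299 137   4   3  12] [ 0.724 -0.159  0.077]
top blue [307.6 138.1] [306 137   4   3  11] [ 0.724 -0.187  0.077]
top blue [261.2 160. ] [258 157   7   7  41] [ 0.633 -0.014  0.105]
top blue [356.5 159.8] [354 157   6   6  28] [ 0.639 -0.36   0.092]
top blue [190.1 206.9] [188 203   5   9  24] [0.476 0.248 0.004]
top blue [295.1 213.6] [292 205   7  18  80] [ 0.447 -0.138  0.064]
top red [269.2 135.7] [261 120  17  32 350] [ 0.744 -0.049  0.037]
top red [308.5 132.3] [307 129   4   7  15] [ 0.746 -0.191  0.078]
top red [304.  141.5] [303 140   3   4  12] [ 0.71  -0.173  0.076]
top red [298.  147.9] [293 144   9   8  43] [ 0.686 -0.153  0.076]
top red [147.4 210.5] [146 201   4  20  40] [0.456 0.394 0.051]
top red [333.5 213. ] [332 211   4   5  20] [ 0.449 -0.275  0.067]
top red [161.2 246. ] [157 242  10   9  37] [0.33  0.348 0.014]
top black [300.4 141.9] [292
[... 692 characters left out ...]
  -0.146  0.063]
side blue [342.2 232.8] [338 227  10  15  90] [ 0.761 -0.29   0.025]
side blue [322.4 235.9] [320 233   6   7  38] [ 0.643 -0.367  0.089]
side red [297.  191.5] [296 191   3   2   6] [ 0.705 -0.029  0.066]
side red [308.3 201.5] [295 192  31  20 242] [ 0.71  -0.067  0.037]
side red [325.7 206.8] [323 205   7   4  18] [ 0.749 -0.191  0.078]
side red [257.5 237.3] [255 236   6   3  12] [ 0.451 -0.277  0.072]
side black [234.5 185.7] [228 181  15  12  63] [0.499 0.181 0.03 ]
side black [294.4 190.6] [288 187  18   9  88] [0.72  0.05  0.028]
side black [331.2 218.6] [324 210  16  15 137] [ 0.767 -0.2    0.028]
side black [302.9 213.1] [302 212   3   3   8] [ 0.675 -0.143  0.039]
```

View pics/c.png

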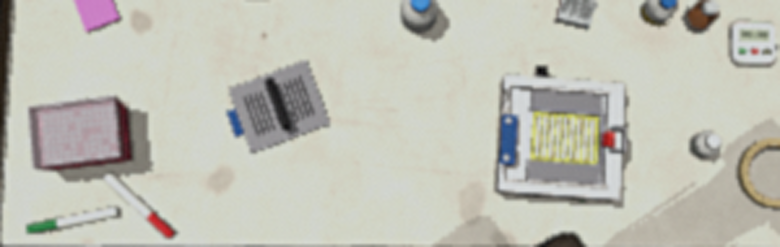

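The crop shows the cover yawed about 16° with the tongue to +y, and the unit nearly square with its bracket on the left and red catch on the right. I'll fly to the unit and turn on the way.

```bash
python3 drive.py '[[-0.045,0.043,0,-10.7,0.088],[-0.09,0.086,0,-21.4,0.088],[-0.135,0.129,0,-32.1,0.088],[-0.18,0.172,0,-42.8,0.088],[-0.225,0.215,0,-53.5,0.088],[-0.27,0.258,0,-64.2,0.088],[-0.315,0.301,0,-74.9,0.088],[-0.364,0.344,0,-85.6,0.088]]'
python3 - <<'E'
from h import *
s=snap('wrist');np.savez('pics/w1.npz',**s);print(s['fovy'],s['T_tool_cam'],s['R'],s['t'])
cv2.imwrite('pics/w1.png',s['frame'][:,:,::-1])
E
```

```text
clock: 1.1
tool_pos: [0.4486, -0.2001, 0.2517]
orientation: [-180.0, -0.0, -75.7]
force: [1.1, -1.2, 0.5]
opening: 0.0881
gripper_force: 0.0
64.23640157216296 [[ 1.42266269e-03 -9.51476702e-01 -3.07717504e-01  8.44368970e-02]
 [ 9.99998684e-01  1.11353670e-03  1.18016228e-03 -3.28245963e-04]
 [-7.80242181e-04 -3.07718778e-01  9.51477033e-01 -1.33234541e-01]
 [ 0.00000000e+00  0.00000000e+00  0.00000000e+00  1.00000000e+00]] [[-9.68731339e-01 -2.48111676e-01  4.33973609e-04]
 [-2.35946029e-01  9.21769759e-01  3.07684876e-01]
 [-7.67402340e-02  2.97961587e-01 -9.51488218e-01]] [0.38491872 0.25219145 0.48625653]
```

View pics/w1.png

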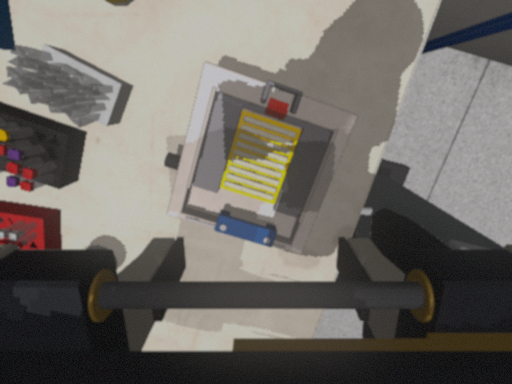

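The wrist picture shows the whole unit: blue bracket at (245,229), red catch at (277,107), outer corners near (207,63), (355,118), (168,213) and (290,250).

Run:
```python
from h import *
t=load('pics/top0.npz');w=load('pics/w1.npz')
def cen(s,k,lo,hi):
    return [(c,p,m) for c,st,p,m in blobs(s,k,15) if (lo<p).all() and (p<hi).all()]
for k,lo,hi in(('blue',(.38,-.18,.03),(.52,-.1,.09)),('red',(.38,-.32,.04),(.52,-.24,.1))):
    a=cen(t,k,lo,hi);b=cen(w,k,lo,hi)
    for x in b: print(k,'w',x[0].round(1),x[1].round(4),x[2].sum())
    x=max(b,key=lambda q:q[2].sum()); print('tri',tri(t,a[0][0],w,x[0]).round(4))
    vv,uu=np.nonzero(x[2]); 
    r=cv2.minAreaRect(plane(w,uu.astype(float),vv.astype(float),.064 if k=='blue' else .066)[:,:2].astype(np.float32)*1000);print(r,cv2.boxPoints(r).round(1).tolist())
P=cloud(w)
for zl,zh in((.056,.064),(.045,.054),(.036,.044)):
    m=(P[...,2]>zl)&(P[...,2]<zh)&(P[...,0]>.33)&(P[...,0]<.57)&(P[...,1]>-.32)&(P[...,1]<-.09)
    m&=~mask(w,'blue')&~mask(w,'red')
    m=cv2.morphologyEx(m.astype(np.uint8),cv2.MORPH_OPEN,np.ones((3,3)))>0
    q=P[m];r=cv2.minAreaRect(q[:,:2].astype(np.float32)*1000);print(zl,m.sum(),np.median(q[:,2]).round(4),r,cv2.boxPoints(r).round(1).tolist())
# table and heights check
m=(abs(P[...,0]-.6)<.02)&(abs(P[...,1]+.25)<.02);print('table',np.median(P[m][:,2]) if m.any() else None)
```

```text
blue w [243.8 229.3] [ 0.4527 -0.1405  0.0639] 653
tri [ 0.4498 -0.1379  0.0575]
((454.2802429199219, -139.20181274414062), (18.814970016479492, 59.42543029785156), 86.8577880859375) [[424.1000061035156, -147.0], [483.3999938964844, -150.1999969482422], [484.5, -131.39999389648438], [425.1000061035156, -128.1999969482422]]
red w [276.8 108.1] [ 0.4518 -0.2775  0.0667] 301
tri [ 0.4505 -0.2778  0.0563]
((451.3668212890625, -277.10400390625), (15.20544719696045, 19.931127548217773), 86.83599090576172) [[441.0, -284.1000061035156], [460.8999938964844, -285.20001220703125], [461.70001220703125, -270.1000061035156], [441.79998779296875, -269.0]]
0.056 7999 0.06 ((456.13543701171875, -212.86672973632812), (170.13629150390625, 164.29005432128906), 86.10611724853516) [[368.3999938964844, -292.20001220703125], [532.2999877929688, -303.29998779296875], [543.9000244140625, -133.60000610351562], [380.0, -122.4000015258789]]
0.045 5947 0.05 ((456.4386291503906, -205.02395629882812), (138.09292602539062, 132.2610321044922), 86.18282318115234) [[385.8999938964844, -269.5], [517.7999877929688, -278.29998779296875], [527.0, -140.5], [395.1000061035156, -131.6999969482422]]
0.036 5050 0.041 ((469.5256652832031, -202.1429443359375), (130.2111358642578, 157.86463928222656), 86.37271881103516) [[386.6000061035156, -262.1000061035156], [544.2000122070312, -272.1000061035156], [552.4000244140625, -142.1999969482422], [394.8999938964844, -132.1999969482422]]
table -9.024155341880169e-05
```

Run:
```python
from h import *
t=load('pics/top0.npz');w=load('pics/w1.npz')
a=np.radians(-3.87);U=np.array([[np.cos(a),np.sin(a)],[-np.sin(a),np.cos(a)]])
for n,s in(('w',w),('t',t)):
    P=cloud(s);q=(P[...,:2]-[.4561,-.2129])@U.T*1000
    if n=='w':
        m=(P[...,2]>.0622)&(P[...,2]<.067)&(q[...,1]>55)&(q[...,1]<90)&(abs(q[...,0])<60)
        print('ledge top',m.sum(),np.percentile(q[m],[0,2,50,98,100],axis=0).round(1).tolist())
    h=cv2.cvtColor(s['frame'],cv2.COLOR_RGB2HSV)
    m=(h[...,0]>95)&(h[...,0]<130)&(h[...,1]>70)&(q[...,1]>50)&(q[...,1]<95)&(abs(q[...,0])<60)&(P[...,2]>.03)
    v,u=np.nonzero(m);Q=(plane(s,u*1.,v*1.,.064)[:,:2]-[.4561,-.2129])@U.T*1000
    print(n,'blue',m.sum(),np.percentile(Q,[0,2,50,98,100],axis=0).round(1).tolist())
f=cv2.resize(w['frame'][190:265,150:320],None,fx=4,fy=4,interpolation=cv2.INTER_CUBIC);cv2.imwrite('pics/c2.png',f[:,:,::-1])
```

```text
ledge top 1032 [[-58.1, 62.4], [-43.8, 63.5], [-9.5, 73.3], [23.7, 83.9], [53.2, 84.7]]
w blue 841 [[-43.7, 62.4], [-41.9, 63.4], [-9.1, 71.8], [22.6, 82.8], [24.2, 83.4]]
t blue 99 [[-48.8, 63.4], [-45.8, 63.8], [-12.8, 73.4], [19.8, 83.9], [20.3, 84.3]]
```

View pics/c2.png

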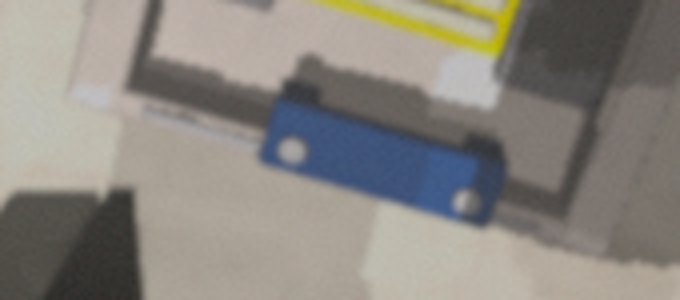

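The bracket reads about x = -9.5 mm in the unit frame, from both the ledge's depth points and the blue mask. Now over to the cover.

```bash
python3 drive.py '[[-0.056,-0.0196,0,0,0.088],[-0.112,-0.039,0,0,0.088],[-0.168,-0.059,0,0,0.088],[-0.224,-0.078,0,0,0.088],[-0.28,-0.098,0,0,0.088],[-0.337,-0.118,0,-1,0.088],[-0.393,-0.137,0,-1.5,0.088],[-0.393,-0.137,0,-1.5,0.088]]'
python3 - <<'E'
from h import *
s=snap('wrist');np.savez('pics/w2.npz',**s);t=load('pics/top0.npz')
cv2.imwrite('pics/w2.png',s['frame'][:,:,::-1])
P=cloud(s);near=(abs(P[...,0]-.494)<.1)&(abs(P[...,1]-.185)<.1)
for nm,m,z in(('plate',near&(P[...,2]>.003)&(P[...,2]<.01)&~mask(s,'blue'),0),('bar',near&(P[...,2]>.036)&(P[...,2]<.05),0),('blue',near&mask(s,'blue')&(P[...,2]<.015),0)):
    m=cv2.morphologyEx(m.astype(np.uint8),cv2.MORPH_OPEN,np.ones((3,3)))>0
    n,l,st,c=cv2.connectedComponentsWithStats(m.astype(np.uint8));i=1+np.argmax(st[1:,4]);m=l==i
    q=P[m];r=cv2.minAreaRect(q[:,:2].astype(np.float32)*1000);print(nm,m.sum(),c[i],np.median(q[:,2]).round(4),r)
    if nm=='bar':
        for cc,_,p,mm in blobs(t,'black'):
            if abs(p[0]-.496)<.02 and abs(p[1]-.181)<.02: print('tri',tri(t,cc,s,c[i]))
E
```

```text
clock: 2.15
tool_pos: [0.4866, 0.2156, 0.2507]
orientation: [179.9, -0.0, -74.4]
force: [-0.3, 0.3, -0.0]
opening: 0.0873
gripper_force: 0.0
plate 7106 [253.75091472 139.02350127] 0.006 ((503.1040954589844, 186.93104553222656), (100.06747436523438, 121.77143859863281), 21.271156311035156)
bar 824 [253.08009709 146.75728155] 0.0414 ((503.5786437988281, 186.2105255126953), (75.35708618164062, 14.362137794494629), 21.31920051574707)
tri [0.50193276 0.18753866 0.00751345]
blue 203 [259.14778325 194.34482759] 0.0048 ((478.7303161621094, 248.4650421142578), (35.74215316772461, 10.562280654907227), 20.707548141479492)
```

View pics/w2.png

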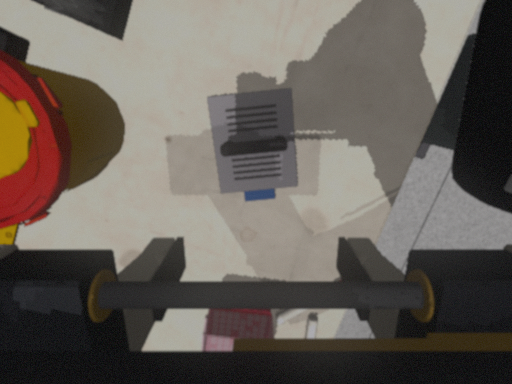

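The cover's bar is at (253,147), with the tongue at (259,194) toward the gripper. The yaw is about 21.3°. I'll go down part way and look again from this second place.

```bash
python3 drive.py '[[0.015,-0.004,0.05,-5.7,0.088],[0.033,-0.0085,0.1,-5.7,0.088],[0.033,-0.0085,0.13,-5.7,0.088],[0.033,-0.0085,0.13,-5.7,0.088],[0.033,-0.0085,0.13,-5.7,0.088]]'
cat > bar.py <<'E'
from h import *
from plant import ctrl
s=snap('wrist');w=load('pics/w2.npz');o=ctrl.get_obs()
P=cloud(s);near=(abs(P[...,0]-.5)<.07)&(abs(P[...,1]-.185)<.05)
m=cv2.morphologyEx((near&(P[...,2]>.036)&(P[...,2]<.05)).astype(np.uint8),cv2.MORPH_OPEN,np.ones((3,3)))
n,l,st,c=cv2.connectedComponentsWithStats(m);i=1+np.argmax(st[1:,4]);q=P[l==i]
print(c[i],np.median(q[:,2]),cv2.minAreaRect(q[:,:2].astype(np.float32)*1000),'tri',tri(w,(253.08,146.76),s,c[i]))
A=Ro.from_euler('xyz',o['orientation'],degrees=True).as_matrix();b=np.r_[q[:,:2].mean(0),.035]
print(o['tool_pos'],o['orientation'],'bar in tool',A.T@(b-o['tool_pos']))
E
python3 bar.py
```

```text
clock: 2.82
tool_pos: [0.5043, 0.1827, 0.1229]
orientation: [-179.9, 0.0, -68.9]
force: [-0.2, -0.5, 0.9]
opening: 0.0877
gripper_force: 0.0
[259.74218289 219.17345133] 0.04150099298023521 ((503.8812255859375, 185.83685302734375), (75.10237121582031, 14.125805854797363), 21.528949737548828) tri [0.50364864 0.1861459  0.03768668]
[0.50445398 0.18303171 0.12327291] [-1.79859265e+02  2.82120855e-02 -6.88795062e+01] bar in tool [-0.0017728  -0.00030064  0.0882748 ]
```

```bash
python3 drive.py '[[-0.0025,0,0.04,0,0.088],[-0.0025,0,0.07,0,0.088],[-0.0025,0,0.082,0,0.088],[-0.0025,0,0.082,0,0.088],[-0.0025,0,0.082,0,0.06],[-0.0025,0,0.082,0,0.06],[-0.0025,0,0.082,0,0.06],[-0.0025,0,0.082,0,0.06]]'
```

```text
clock: 3.88
tool_pos: [0.5034, 0.1857, 0.0409]
orientation: [-179.9, 0.0, -68.9]
force: [-1.3, -0.4, 7.1]
opening: 0.0754
gripper_force: 30.0
```

```bash
python3 drive.py '[[0,0,-0.04,0,0.06],[0,0,-0.08,0,0.06],[0,0,-0.12,0,0.06],[0,0,-0.14,0,0.06],[0,0,-0.14,0,0.06]]'
python3 - <<'E'
from h import *
s=snap('wrist');np.savez('pics/w3.npz',**s);cv2.imwrite('pics/w3.png',s['frame'][:,:,::-1])
E
```

```text
clock: 4.5
tool_pos: [0.5032, 0.1856, 0.1811]
orientation: [-179.8, 0.1, -68.9]
force: [0.6, -0.5, -2.7]
opening: 0.0756
gripper_force: 30.0
```

View pics/w3.png

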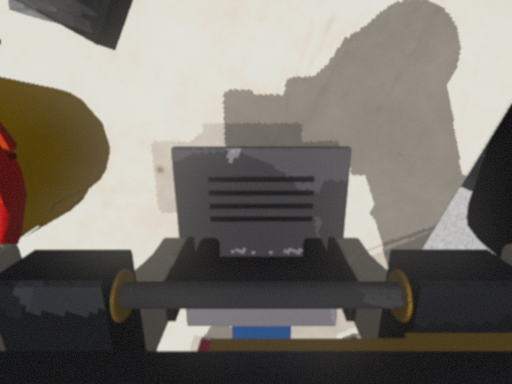

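The cover hangs by the bar ends, with the plate's -y half at rows 147-235 and the tongue at (262,332). Next comes the travel; I'll measure the plate's tilt from depth after it.

```bash
cat > tilt.py <<'E'
# cover pose in unit frame from wrist depth: fit line z(y) over plate's visible top, find its -y edge
from h import *
from plant import ctrl
a=np.radians(-3.87)
s=snap('wrist');o=ctrl.get_obs();P=cloud(s)
V=np.array([[np.cos(a),np.sin(a)],[-np.sin(a),np.cos(a)]])
q=np.dstack([((P[...,:2]-[.4561,-.2129])@V.T),P[...,2]])*1000
g=(q[o0:=145:235,200:325]).reshape(-1,3)
g=g[g[:,2]>(o['tool_pos'][2]*1000-75)]
pl=np.array([1e9])
A=np.c_[g[:,1],g[:,0],np.ones(len(g))]; k=np.ones(len(g),bool)
for _ in range(6):
    c=np.linalg.lstsq(A[k],g[k,2],rcond=None)[0]; e=abs(A@c-g[:,2]); k=e<max(1.5,np.percentile(e,60)) 
tool=V@(o['tool_pos'][:2]-[.4561,-.2129])*1000
print('n',k.sum(),'tilt(+ = tongue low)',-np.degrees(np.arctan(c[0])).round(2),'roll',np.degrees(np.arctan(c[1])).round(2),'edge y,z',np.percentile(g[k][:,1],1).round(1),(np.percentile(g[k][:,1],1)*c[0]+c[2]).round(1))
print('TCP unit',tool.round(1),(o['tool_pos'][2]*1000).round(1),'ori',o['orientation'].round(1),'F',o['force'].round(1),'q5',o['clock'])
E
python3 tilt.py
python3 drive.py '[[0.045,0.025,0,3.5,0.06],[0.092,0.05,0,7,0.06],[0.139,0.076,0,10.5,0.06],[0.186,0.102,0,14,0.06],[0.233,0.128,0,17.5,0.06],[0.28,0.155,0,21,0.06],[0.325,0.18,0,25,0.06],[0.362,0.2013,0,25,0.06]]'
python3 tilt.py
```

```text
clock: 5.55
tool_pos: [0.4439, -0.2267, 0.1779]
orientation: [179.8, 0.0, -94.0]
force: [0.4, -0.8, -3.5]
opening: 0.0753
gripper_force: 30.0  File "tilt.py", line 8
    g=(q[o0:=145:235,200:325]).reshape(-1,3)
                ^
SyntaxError: invalid syntax
  File "tilt.py", line 8
    g=(q[o0:=145:235,200:325]).reshape(-1,3)
                ^
SyntaxError: invalid syntax
```

```bash
sed -i 's/q\[o0:=145:235/q[145:235/;/^pl=/d' tilt.py; python3 tilt.py
```

```text
n 10706 tilt(+ = tongue low) -0.1 roll -0.32 edge y,z -73.4 143.0
TCP unit [-11.8 -17.6] 177.7 ori [179.8  -0.  -94. ] F [ 0.6 -3.  -1.1] q5 5.6
```

```bash
python3 drive.py '[[0,0,0.03,0,0.06],[0,0,0.05,0,0.06],[0,0,0.05,0,0.06],[0,0,0.05,0,0.06]]';python3 tilt.py
```

```text
clock: 6.1
tool_pos: [0.4454, -0.2251, 0.1295]
orientation: [180.0, -0.0, -93.9]
force: [-0.5, 0.3, -2.6]
opening: 0.0759
gripper_force: 30.0
n 10696 tilt(+ = tongue low) -0.0 roll -0.2 edge y,z -71.7 94.8
TCP unit [ -9.5 -12.9] 130.0 ori [-180.    -0.   -93.9] F [ 0.6 -0.1 -2.5] q5 6.15
```

```bash
python3 drive.py '[[0,0,0.006,0,0.06],[0,0,0.011,0,0.06],[0,0,0.016,0,0.06],[0,0,0.016,0,0.06]]';python3 tilt.py
```

```text
clock: 6.65
tool_pos: [0.4459, -0.2251, 0.1137]
orientation: [-179.9, -0.0, -93.8]
force: [1.5, 1.7, 1.7]
opening: 0.0757
gripper_force: 30.0
n 10961 tilt(+ = tongue low) 6.52 roll -0.04 edge y,z -74.1 86.0
TCP unit [ -9.3 -12.9] 113.8 ori [-179.9   -0.   -93.8] F [1.2 1.  1.3] q5 6.7
```

Tilting works exactly as planned, with light forces. I'll continue to about 15°.

```bash
python3 drive.py '[[0,0,0.004,0,0.06],[0,0,0.008,0,0.06],[0,0,0.011,0,0.06],[0,0,0.011,0,0.06]]';python3 tilt.py
```

```text
clock: 7.2
tool_pos: [0.446, -0.2252, 0.1046]
orientation: [-179.9, -0.0, -93.8]
force: [-6.3, 8.2, 26.6]
opening: 0.0754
gripper_force: 30.0
n 10880 tilt(+ = tongue low) 15.75 roll -0.03 edge y,z -75.6 87.6
TCP unit [ -9.3 -12.9] 104.6 ori [-179.9   -0.   -93.8] F [-5.1  8.2 26.5] q5 7.25
```

The tilt is 15.75°, but the force rose, so I'll ease up 3 mm and check that the tilt holds.

```bash
python3 drive.py '[[0,0,-0.003,0,0.06],[0,0,-0.003,0,0.06]]';python3 tilt.py
python3 - <<'E'
from h import *
s=snap('side');np.savez('pics/s2.npz',**s)
f=cv2.resize(s['frame'][180:290,190:330],None,fx=5,fy=5,interpolation=cv2.INTER_CUBIC);cv2.imwrite('pics/s2.png',f[:,:,::-1])
E
```

```text
clock: 7.5
tool_pos: [0.445, -0.2251, 0.1052]
orientation: [180.0, 0.0, -93.9]
force: [0.7, 1.3, 0.6]
opening: 0.0756
gripper_force: 30.0
n 10908 tilt(+ = tongue low) 15.83 roll -0.14 edge y,z -75.7 88.2
TCP unit [-10.2 -13. ] 105.1 ori [180.    0.  -93.9] F [0.4 1.3 0.8] q5 7.55
```

View pics/s2.png

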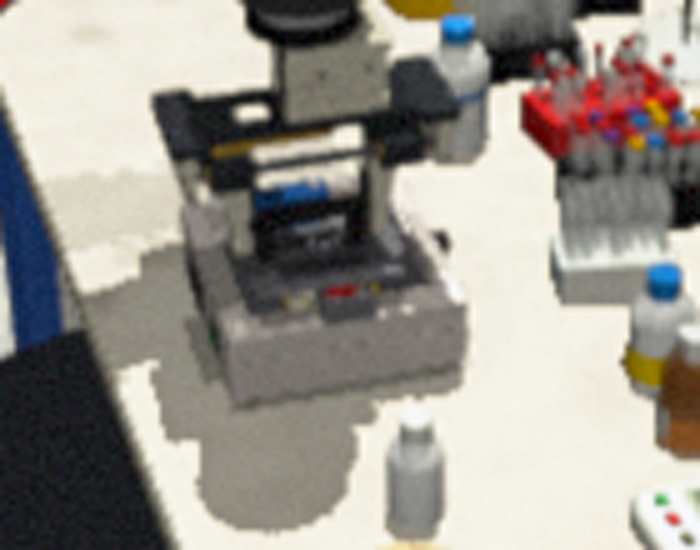

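The tilt holds in the grip by friction (15.8°) and the tongue hangs in the bay. Now I'll slide it toward the pocket; tool -x is unit +y.

```bash
python3 drive.py '[[-0.006,0,0,0,0.06],[-0.012,0,0,0,0.06],[-0.012,0,0,0,0.06]]';python3 tilt.py
```

```text
clock: 7.98
tool_pos: [0.446, -0.2126, 0.1053]
orientation: [180.0, 0.0, -93.8]
force: [-0.1, -0.8, -2.7]
opening: 0.0758
gripper_force: 30.0
n 10874 tilt(+ = tongue low) 15.41 roll -0.1 edge y,z -63.1 87.9
TCP unit [-10.   -0.6] 105.4 ori [180.    0.  -93.8] F [ 0.4  0.4 -2.1] q5 8.025
```

```bash
python3 drive.py '[[-0.004,0,0,0,0.06],[-0.008,0,0,0,0.06],[-0.008,0,0,0,0.06]]';python3 tilt.py
```

```text
clock: 8.4
tool_pos: [0.4468, -0.2049, 0.1056]
orientation: [-180.0, 0.0, -93.9]
force: [-0.2, 0.4, -2.0]
opening: 0.0756
gripper_force: 30.0
n 10890 tilt(+ = tongue low) 15.43 roll -0.08 edge y,z -55.3 88.2
TCP unit [-9.8  7.2] 105.6 ori [-180.    -0.   -93.9] F [ 0.  -0.2 -3.4] q5 8.45
```

```bash
python3 drive.py '[[-0.004,0,0,0,0.06],[-0.004,0,0,0,0.06]]';python3 tilt.py
```

```text
clock: 8.7
tool_pos: [0.447, -0.201, 0.1056]
orientation: [-180.0, 0.0, -93.9]
force: [-0.1, 0.1, -2.4]
opening: 0.0758
gripper_force: 30.0
n 10900 tilt(+ = tongue low) 15.43 roll -0.1 edge y,z -51.4 88.1
TCP unit [-9.9 11.2] 105.6 ori [-180.    -0.   -93.9] F [-0.3 -0.1 -2.9] q5 8.75
```

The tongue tip is under the ledge at y ≈ 74-75 with no contact force. Now the swing: lower while backing off slightly so the tongue stays in the pocket.

```bash
python3 drive.py '[[0,0,0.003,0,0.06],[0.001,0,0.005,0,0.06],[0.003,0,0.0065,0,0.06],[0.0045,0,0.008,0,0.06],[0.0045,0,0.008,0,0.06]]';python3 tilt.py
```

```text
clock: 9.38
tool_pos: [0.4467, -0.2058, 0.0976]
orientation: [-180.0, -0.0, -93.9]
force: [0.0, 2.6, 1.8]
opening: 0.0763
gripper_force: 30.0
n 10968 tilt(+ = tongue low) 10.66 roll -0.11 edge y,z -55.5 75.1
TCP unit [-9.9  6.5] 97.6 ori [-180.    -0.   -93.9] F [-1.1  0.9  0.2] q5 9.425
```

```bash
python3 drive.py '[[0.0015,0,0.0015,0,0.06],[0.003,0,0.003,0,0.06],[0.004,0,0.004,0,0.06],[0.004,0,0.004,0,0.06]]';python3 tilt.py
```

```text
clock: 9.93
tool_pos: [0.4466, -0.2097, 0.0939]
orientation: [-180.0, -0.0, -93.9]
force: [-2.2, 3.1, 6.3]
opening: 0.0758
gripper_force: 30.0
n 10853 tilt(+ = tongue low) 5.49 roll -0.13 edge y,z -58.0 66.0
TCP unit [-9.7  2.6] 93.9 ori [-180.    -0.   -93.9] F [-3.   3.2  6.9] q5 9.975
```

```bash
python3 drive.py '[[0.001,0,0.0015,0,0.06],[0.0015,0,0.003,0,0.06],[0.002,0,0.0045,0,0.06],[0.002,0,0.0055,0,0.06],[0.002,0,0.0055,0,0.06]]';python3 tilt.py
```

```text
clock: 10.6
tool_pos: [0.4468, -0.2123, 0.0896]
orientation: [-179.9, -0.1, -93.8]
force: [-6.1, 2.0, 19.5]
opening: 0.076
gripper_force: 30.0
n 10179 tilt(+ = tongue low) -0.14 roll 0.02 edge y,z -57.7 56.1
TCP unit [-9.3  0. ] 89.7 ori [-1.799e+02 -1.000e-01 -9.380e+01] F [-6.   1.  19.4] q5 10.65
```

The plate is flat, with its top at 56.1 mm, so it's home. I'll release, lift and look at the catch.

```bash
python3 drive.py '[[0,0,-0.0015,0,0.088],[0,0,-0.0015,0,0.088],[0,0,-0.0015,0,0.088],[0,0,-0.04,0,0.088],[0,0,-0.09,0,0.088],[0,0,-0.14,0,0.088],[0,0,-0.15,0,0.088],[0,0,-0.15,0,0.088]]'
python3 - <<'E'
from h import *
s=snap('wrist');np.savez('pics/w4.npz',**s)
f=cv2.resize(s['frame'][50:260,140:380],None,fx=2.8,fy=2.8,interpolation=cv2.INTER_CUBIC);cv2.imwrite('pics/w4.png',f[:,:,::-1])
a=np.radians(-3.87);V=np.array([[np.cos(a),np.sin(a)],[-np.sin(a),np.cos(a)]])
def un(s):
    P=cloud(s);return np.dstack([(P[...,:2]-[.4561,-.2129])@V.T,P[...,2]])*1000
for n in('w1','w4'):
    w=load(f'pics/{n}.npz');q=un(w);m=mask(w,'red')&(abs(q[...,0])<25)&(abs(q[...,1]+65)<20);print(n,'red',m.sum(),np.percentile(q[m],[2,50,98],axis=0).round(1).tolist())
m=(abs(q[...,0]+9.5)<45)&(abs(q[...,1])<50)&(q[...,2]>50)&(q[...,2]<62)
g=q[m];c=np.linalg.lstsq(np.c_[g[:,:2],np.ones(len(g))],g[:,2],rcond=None)[0];print('plate',c, m.sum())
m=(q[...,2]>53)&(q[...,2]<58.)&(abs(q[...,0]+9.5)<55)&(abs(q[...,1])<64)
print('plate extents',np.percentile(q[m],[.5,99.5],axis=0).round(1).tolist())
E
```

```text
clock: 11.65
tool_pos: [0.4464, -0.2115, 0.2381]
orientation: [-179.9, 0.0, -93.9]
force: [-0.8, -0.1, -1.0]
opening: 0.0877
gripper_force: 0.0
w1 red 311 [[-9.2, -71.8, 60.2], [0.3, -65.0, 67.1], [18.2, -57.2, 384.9]]
w4 red 317 [[-9.5, -71.4, 60.3], [-0.1, -65.3, 67.4], [8.9, -57.1, 74.4]]
plate [-9.36350971e-04 -4.15712035e-04  5.60838554e+01] 6378
plate extents [[-58.5, -58.4, 54.0], [40.3, 62.3, 57.8]]
```

View pics/w4.png

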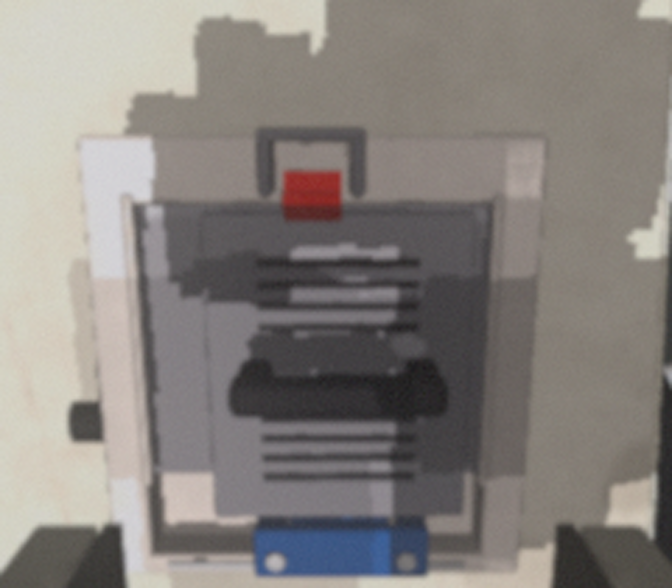

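The cover lies flat (top 56.1 mm, tilt under 0.1°) with its tongue under the blue bracket at (340,545). The red catch at (312,195) is back at its rest place over the cover's edge, the gripper is clear and the other objects are untouched. I'm handing in.

```bash
python3 -c "
from plant import ctrl
print(ctrl.close_job())"
```

```text
the job is handed in; nothing more can be done
None
```

The cover is hooked under the blue bracket, lies flat and fully home with the red catch back over its edge, and is released; the job was handed in at about 12 s, with no verdict returned.

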